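# Find the hold-to-run push and hold it in

### The job

The garage door runs only for as long as its hold-to-run push is kept pressed in. The push is one of the five flush white plates in a row on the bench control box and looks just like the four fixed blanks: feel along the plates with a fingertip for the one that gives, then press that one fully home and finish while still holding it in with a firm finger, not leaning hard on it. Pick nothing up, and leave the red main switch and the tape measure, jar, screwdriver and spirit level as they are.

Things in the scene. Friction and masses are not known exactly. Their poses are not given: they have to be found in the camera images.
- box: Grey five-gang box with a dark frame, screwed to the bench: 90 mm wide (x), 468 mm long (y), rim 50 mm high. Origin: on the bench under the middle of plate 3; y runs along the plates towards the red main switch, z up. Plate pitch 71 mm, frame bars 15 mm wide between the openings. Beyond plate 1 a grey conduit, 35 mm high, runs into the bench. Place and yaw differ every time.
- plate1 (a point): White square plate, 55 x 55 mm, level, number 1 of 5 counted from the end farther from the red switch. The point is the centre of its upper face at rest, 48 mm above the bench and 2 mm below the dark frame's rim, in an opening 56 mm square; z points up. It is either the door push or a fixed blank.
- plate2 (a point): White square plate, 55 x 55 mm, level, number 2 of 5 counted from the end farther from the red switch. The point is the centre of its upper face at rest, 48 mm above the bench and 2 mm below the dark frame's rim, in an opening 56 mm square; z points up. It is either the door push or a fixed blank.
- plate3 (a point): White square plate, 55 x 55 mm, level, number 3 of 5 counted from the end farther from the red switch. The point is the centre of its upper face at rest, 48 mm above the bench and 2 mm below the dark frame's rim, in an opening 56 mm square; z points up. It is either the door push or a fixed blank.
- plate4 (a point): White square plate, 55 x 55 mm, level, number 4 of 5 counted from the end farther from the red switch. The point is the centre of its upper face at rest, 48 mm above the bench and 2 mm below the dark frame's rim, in an opening 56 mm square; z points up. It is either the door push or a fixed blank.
- plate5 (a point): White square plate, 55 x 55 mm, level, number 5 of 5 counted from the end farther from the red switch. The point is the centre of its upper face at rest, 48 mm above the bench and 2 mm below the dark frame's rim, in an opening 56 mm square; z points up. It is either the door push or a fixed blank.
- push (a joint): Travel of the door push (m): 0 at rest, 0.005 fully in. It goes straight down, needs 2 N to start and 6 N when fully in, then meets a firm stop; it springs back when let go. Which of the five plates it is differs every time and cannot be seen; a blank does not give at all.
- main_switch (a joint): Red rocker main switch (rad): 0 = on, as found, 0.28 = off; it stays where it is put. Leave it on.
- switch (a point): Middle of the upper face of the red rocker, 36 x 23 mm, 54 mm above the bench (its higher end 57 mm), in its own white plate and dark frame, 227 mm along y from the box origin. Leave it alone.
- tape: Yellow and black tape measure, 44 x 82 x 58 mm high, standing loose on the robot's side of the box. Origin: centre of the underside. Leave it alone.
- jar: Glass jar with an orange cap, 66 mm diameter, 85 mm high, standing loose on the robot's side of the box. Origin: centre of the underside. Leave it alone.
- screwdriver: Screwdriver with a red handle, 200 mm long, lying loose beyond the box, roughly along it. Origin: underside of its middle, x along it. Leave it alone.
- level: Yellow spirit level, 230 x 24 x 50 mm high, standing loose on its long edge beyond the box, roughly along it. Origin: centre of the underside, x along it. Leave it alone.

How it is judged:
By the outcome, as a careful person would: the job done as asked, in the order asked, and still so for the second after the job is handed in, while the arm keeps its last pose, push and grip.
It also fails if it takes over 38 s, if anything falls off the work surface, if the arm or the gripper's body presses on something with over 40 N, if the wrist force passes 120 N, or if a joint passes its speed limit or range.

### The arm

A 7-joint arm with a two-finger parallel gripper is mounted at the origin on the work surface. World frame = base frame: x ahead of the robot, y to its left, z up, the work surface at z = 0. Lengths are in m, angles in rad, forces in N, time in s.
With the tool pointing down it reaches from about 0.4 to 0.925 m from the base axis. Payload 4.1 kg.
Tool frame: the origin (TCP) lies at the very end of the fingers, on their centre line; the grasp point (between the pads) lies 19 mm behind it; z points along the fingers, y is the line along which they close (so a half turn about z gives the same grasp; the last joint's range is limited). The gripper opens to 85 mm and grips with 20 to 120 N. Pads are 22 mm wide; open, the fingers measure 114 mm over their backs; the gripper's body (76 mm by 85 mm) begins 54 mm behind the grasp point. The pads swing forward as they close: fully open they stand 13 mm farther back than shut.
Start: joints at [1.143, 0.398, 0.045, 1.537, -0.019, 1.207, -0.051], TCP at [0.21, -0.615, 0.231] pointing down, gripper open.
Joint ranges: [-2.82, 2.82], [-0.49, 2.23], [-1.37, 1.46], [0, 2.46], [-1.36, 4.5], [0.23, 2], [-2.94, 2.94]. Speed limits (rad/s): [2.57, 2.57, 3.14, 3.14, 3.14, 3.14, 3.14].

### API

Orientations are given as a unit quaternion [x, y, z, w].
In Python, from station import manip gives the robot as it stands.
- The arm moves only by the tool arm_command, never from a script. Its argument "plan" is text: rows parted by semicolons, each of 7 numbers parted by spaces: the opening, from 0 (shut) to 1 (fully open), then the shift along the tool's x, y, z in mm, then the turn, a rotation vector about the tool's x, y, z in degrees. A call has 1 to 5 rows; each row shifts and turns the commanded pose from where the row before left it, along the tool's axes as they then stand; what a row does not reach is not made up. A row lasts 1/10 s, in which the tool goes at most 50 mm and 8.59 degrees, less where a joint would pass 70% of its speed; a pose out of reach is approached as far as the arm can. A call with a gripper value outside its range is refused whole. The fingers move at their own pace and stop on an object; "force" is the grip in N (left out, the last holds). Time passes only in rows, so rows that do not move let the fingers close. It gives the time, the measured TCP pose, the force, the opening and the grip force at its end, in the units of the state.
- manip.read_state(): the state, without advancing time (a new reading comes with each control period).
- manip.capture(name): name is "scene" or "top" or "wrist"; returns the picture (480x640x3 uint8, red, green, blue); there is no depth.
- manip.calibration(name): a dict with "K" (3x3 intrinsics, pixels), "R" (3x3) and "t" (3): a world point X has camera coordinates R X + t; the wrist camera has in their place "T_tool_cam" (4x4, takes a point from camera to tool coordinates, whose origin is the TCP and whose axes are the flange's). Camera axes: x right, y down, z forward; pixel columns grow to the right and rows downward; lengths in m; the calibration is good to about 2 mm. A picture is of the moment at which its call begins: read the wrist's pose just before it. calibration takes no time and is no camera call.
- manip.close_job(): hands the job in; it is judged then, once.
Trained networks look in the newest picture that a camera, given by its name, has taken for a name from the list of things; names that differ only in an ending like _2 or _b are one class to them, and where a whole thing is asked for, a point or a joint stands for the part that bears it (a point fixed in the world has none). Each returns a list of dicts, best first, with "p" (0 to 1); they miss things now and then, are a little off and sometimes report something else, mostly with a low value. They report only what shows in the picture. A call takes as long as a camera call.
- manip.spot_in(label, camera): "extent" ([left, top, width, height] in pixels, round what is visible of it).
- manip.outline_of(label, camera): "mask" (480x640 bool, what is visible of it) and "extent" ([left, top, width, height] in pixels, round what is visible of it).
- manip.spot_point(label, camera): "at" ([column, row] in pixels: a listed point, or the origin of a listed thing).
The state is a dict: "clock": time; "q": joint angles; "qd": joint speeds; "tau": joint torques, N m; "eef_pos": TCP position; "eef_rot": TCP orientation; "force": force on the tool from outside, world axes, zero at the start; "ft_torque": the same for the moment, N m; "gripper_width": finger opening in m; "gripper_force": force on a finger pad.
Only numpy, scipy, OpenCV 4.12 (cv2) and the standard library are available. Lean on these libraries where they do the work, as an engineer would, in place of code of your own. Each camera call takes 0.05 s, during which the arm holds its last target. There are 200 camera calls.

## Working session

There is one attempt and no reset: what is moved stays moved. The work goes in short steps, Python scripts to look and compute and a tool call to move; the robot and the scene stay as the last step left them, time stands still between calls to the robot, and variables do not carry over. Pictures are saved under pics/ and viewed, at most 10 in all, crops included, and the job is handed in when it is done.

Besides the shell and the picture viewer there is one more tool, called after "Call:" by a JSON object that holds its "name" and its "arguments", one argument or row to a line. arm_command: Moves the arm, as the interface text tells. Its arguments: {"type":"object","properties":{"plan":{"type":"string"},"force":{"type":"number"}},"required":["plan"]}

```bash
mkdir -p pics
cat > h.py <<'E'
from station import manip
import numpy as np, cv2
from scipy.spatial.transform import Rotation as Ro
def ray(cam,uv,z):
    c=manip.calibration(cam);R=np.array(c["R"]);t=np.array(c["t"])
    d=R.T@np.linalg.inv(c["K"])@np.array([uv[0],uv[1],1.]);o=-R.T@t
    return o+d*(z-o[2])/d[2]
def snap(cam,name):
    cv2.imwrite(f"pics/{name}.png",cv2.cvtColor(manip.capture(cam),cv2.COLOR_RGB2BGR))
E
python3 - <<'E'
from h import *
for cam in("top","scene"):
    snap(cam,cam+"1")
    for l,z in [("plate1",.048),("plate2",.048),("plate3",.048),("plate4",.048),("plate5",.048),("switch",.054),("tape",0),("jar",0)]:
        for r in manip.spot_point(l,cam)[:2]: print(cam,l,round(r["p"],2),np.round(r["at"]),ray(cam,r["at"],z).round(3))
s=manip.read_state();print(s["clock"],s["eef_pos"],s["eef_rot"],s["gripper_width"],s["force"])
E
```

```text
top switch 0.6 [170. 277.] [0.498 0.284 0.054]
top tape 0.65 [390. 332.] [ 0.405 -0.074  0.   ]
top tape 0.39 [379. 201.] [ 0.629 -0.057  0.   ]
top jar 0.7 [298. 351.] [0.374 0.082 0.   ]
scene switch 0.95 [469. 226.] [0.502 0.28  0.054]
scene tape 0.77 [261. 175.] [ 0.4   -0.068  0.   ]
scene jar 0.85 [346. 175.] [0.382 0.083 0.   ]
0.9 [ 0.20992042 -0.6152026   0.23133858] [9.86513215e-01 1.63681623e-01 6.43471807e-06 4.66309295e-05] 0.08508127092630571 [ 0.4551496  -0.24869684  0.77028493]
```

View pics/top1.png

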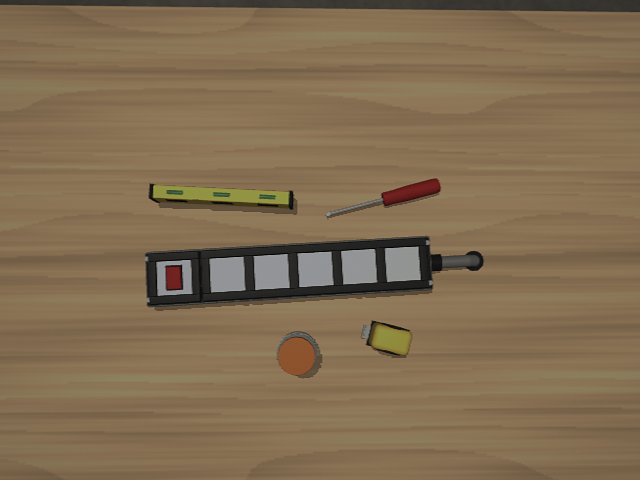

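The top view shows the red switch at (174,277). Plates 5 to 1 run left to right at about (227,274), (271,271), (315,269), (359,266) and (403,264), with the conduit at (475,261). The jar (297,356) and tape (390,338) are on the near side.

Run:
```python
from h import *
px=[(403,264),(359,266),(315,269),(271,271.5),(227,274)]
P=np.array([ray("top",p,.048) for p in px])
d=P[4]-P[0];u=d/np.linalg.norm(d);c=P.mean(0)
print(P.round(4),"pitch",np.linalg.norm(d)/4,"u",u)
P=np.array([c+u*.071*(i-2) for i in range(5)]);np.save("P.npy",P);print(P.round(4),"switch pred",c+.227*u)
s=manip.read_state();R=Ro.from_quat(s["eef_rot"]).as_matrix()
print(R.round(3));e=np.array(s["eef_pos"])
print("to plate1 (+60mm above) tool mm",(1000*R.T@(P[0]+[0,0,.06]-e)).round(1))
print("per-pitch tool mm",(71*R.T@u).round(1))
print("yaw of u in tool frame deg", np.degrees(np.arctan2((R.T@u)[1],(R.T@u)[0])))
```

```text
[[ 0.5177 -0.0893  0.048 ]
 [ 0.5146 -0.0176  0.048 ]
 [ 0.51    0.0537  0.048 ]
 [ 0.5061  0.1247  0.048 ]
 [ 0.5023  0.1952  0.048 ]] pitch 0.07122842303121069 u [-0.05382612  0.99855032  0.        ]
[[ 0.5178 -0.0885  0.048 ]
 [ 0.514  -0.0176  0.048 ]
 [ 0.5101  0.0533  0.048 ]
 [ 0.5063  0.1242  0.048 ]
 [ 0.5025  0.1951  0.048 ]] switch pred [0.49791421 0.28000831 0.048     ]
[[ 0.946  0.323  0.   ]
 [ 0.323 -0.946 -0.   ]
 [-0.     0.    -1.   ]]
to plate1 (+60mm above) tool mm [ 461.5 -399.1  123.3]
per-pitch tool mm [ 19.3 -68.3  -0. ]
yaw of u in tool frame deg -74.24418909079078
```

Call:
{"name": "arm_command", "arguments": {
  "plan": "0 33 -28.5 5 0 0 0;0 33 -28.5 5 0 0 0;0 33 -28.5 5 0 0 0;0 33 -28.5 5 0 0 0;0 33 -28.5 5 0 0 0",
  "force": 40
}}

```text
clock: 1.4
eef_pos: [0.3208, -0.4255, 0.2064]
eef_rot: [0.987, 0.164, 0.0, 0.0]
force: [0.7, -0.6, 0.8]
gripper_width: 0.0122
gripper_force: 0.0
```

Call:
{"name": "arm_command", "arguments": {
  "plan": "0 33 -28.5 5 0 0 0;0 33 -28.5 5 0 0 0;0 33 -28.5 5 0 0 0;0 33 -28.5 5 0 0 0;0 33 -28.5 5 0 0 0"
}}

```text
clock: 1.9
eef_pos: [0.431, -0.2374, 0.1815]
eef_rot: [0.987, 0.164, 0.0, 0.0]
force: [0.2, -0.6, 0.1]
gripper_width: 0.0001
gripper_force: 0.0
```

Call:
{"name": "arm_command", "arguments": {
  "plan": "0 33 -28.5 5 0 0 0;0 33 -28.5 5 0 0 0;0 33 -28.5 5 0 0 0;0 33 -28.5 5 0 0 0;0 0 0 0 0 0 0"
}}

```text
clock: 2.4
eef_pos: [0.5211, -0.0808, 0.1613]
eef_rot: [0.986, 0.169, 0.001, -0.002]
force: [-0.9, 0.1, -0.6]
gripper_width: -0.0
gripper_force: 0.0
```

```bash
cat > w.py <<'E'
from h import *
P=np.load("P.npy")
s=manip.read_state();R=Ro.from_quat(s["eef_rot"]).as_matrix();e=np.array(s["eef_pos"])
print(s["clock"],e.round(4),np.round(s["force"],2),s["gripper_width"],R.round(3).tolist())
for i in range(5): print(i+1,(1000*R.T@(P[i]-e)).round(1))
E
python3 w.py
python3 - <<'E'
from h import *
P=np.load("P.npy")
s=manip.read_state();T=np.eye(4);T[:3,:3]=Ro.from_quat(s["eef_rot"]).as_matrix();T[:3,3]=s["eef_pos"]
im=cv2.cvtColor(manip.capture("wrist"),cv2.COLOR_RGB2BGR)
c=manip.calibration("wrist");M=np.linalg.inv(T@np.array(c["T_tool_cam"]))
for p in P:
    q=M[:3,:3]@p+M[:3,3]
    if q[2]>0:
        q=np.array(c["K"])@q;q=q[:2]/q[2];print(q)
        if abs(q).max()<2000: cv2.circle(im,tuple(int(v) for v in q),4,(0,0,255),-1)
cv2.imwrite("pics/w1.png",im)
E
```

```text
2.4 [ 0.5211 -0.0808  0.1613] [-0.9   0.07 -0.61] -3.997613368060766e-05 [[0.943, 0.333, 0.002], [0.333, -0.943, 0.004], [0.004, -0.003, -1.0]]
1 [ -6.    6.5 113.3]
2 [ 14.  -61.7 113.5]
3 [  34.  -129.8  113.8]
4 [  54.  -197.9  114.1]
5 [  74.  -266.   114.4]
[323.37387375 242.73362554]
[225.43329177 215.28533435]
[122.90997869 186.55271203]
[ 15.47458381 156.44345656]
[-97.23457778 124.85620411]
```

View pics/w1.png

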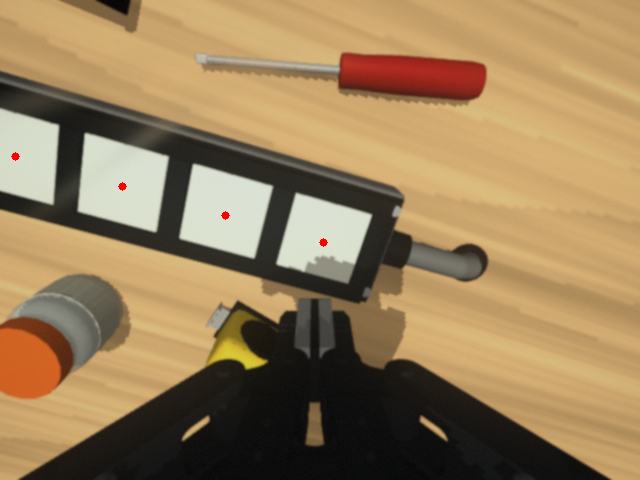

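The predicted centres land on the plates, with plate 1 at about (324,240), so the error is 2–3 mm at most. I'll lower onto plate 1.

Call:
{"name": "arm_command", "arguments": {
  "plan": "0 -5 6 35 0 0 0;0 0 0 35 0 0 0;0 0 0 30 0 0 0;0 0 0 6 0 0 0;0 0 0 0 0 0 0"
}}

```text
clock: 2.95
eef_pos: [0.5146, -0.0966, 0.0548]
eef_rot: [0.987, 0.163, -0.001, -0.0]
force: [-1.1, -0.2, 0.6]
gripper_width: -0.0002
gripper_force: 0.0
```

Call:
{"name": "arm_command", "arguments": {
  "plan": "0 0 0 3 0 0 0;0 0 0 3 0 0 0;0 0 0 0 0 0 0"
}}

```text
clock: 3.25
eef_pos: [0.5161, -0.0959, 0.0501]
eef_rot: [0.987, 0.164, 0.001, 0.0]
force: [-0.1, 0.0, 0.1]
gripper_width: -0.0001
gripper_force: 0.0
```

Call:
{"name": "arm_command", "arguments": {
  "plan": "0 4 -6 0 0 0 0;0 0 0 2 0 0 0;0 0 0 2 0 0 0;0 0 0 0 0 0 0;0 0 0 0 0 0 0"
}}

```text
clock: 3.75
eef_pos: [0.5185, -0.0873, 0.048]
eef_rot: [0.986, 0.164, 0.001, -0.0]
force: [-4.4, 2.2, 18.9]
gripper_width: -0.0001
gripper_force: 9.7
```

Plate 1 stops hard at z = 0.048 with 19 N, so it is a blank. On to plate 2.

Call:
{"name": "arm_command", "arguments": {
  "plan": "0 0 0 -15 0 0 0;0 9.7 -34.1 0 0 0 0;0 9.6 -34.2 0 0 0 0;0 0 0 0 0 0 0;0 0 0 11 0 0 0"
}}

```text
clock: 4.25
eef_pos: [0.5151, -0.0167, 0.0502]
eef_rot: [0.986, 0.165, 0.002, 0.0]
force: [-0.0, -0.6, 1.0]
gripper_width: 0.0001
gripper_force: 0.0
```

Call:
{"name": "arm_command", "arguments": {
  "plan": "0 0 0 2 0 0 0;0 0 0 2 0 0 0;0 0 0 0 0 0 0;0 0 0 0 0 0 0"
}}

```text
clock: 4.65
eef_pos: [0.5143, -0.0174, 0.048]
eef_rot: [0.987, 0.163, 0.0, -0.0]
force: [-8.1, 3.2, 28.3]
gripper_width: 0.0003
gripper_force: 13.7
```

Plate 2 is also a blank: z = 0.048 at 28 N. On to plate 3.

Call:
{"name": "arm_command", "arguments": {
  "plan": "0 0 0 -15 0 0 0;0 9.7 -34.1 0 0 0 0;0 9.6 -34.2 0 0 0 0;0 0 0 0 0 0 0;0 0 0 11 0 0 0"
}}

```text
clock: 5.15
eef_pos: [0.5108, 0.0526, 0.0493]
eef_rot: [0.986, 0.164, 0.001, 0.0]
force: [1.1, 0.1, 0.3]
gripper_width: -0.0
gripper_force: 0.0
```

Call:
{"name": "arm_command", "arguments": {
  "plan": "0 0 0 1.5 0 0 0;0 0 0 2 0 0 0;0 0 0 0 0 0 0;0 0 0 0 0 0 0"
}}

```text
clock: 5.55
eef_pos: [0.5094, 0.0515, 0.0457]
eef_rot: [0.987, 0.163, -0.001, 0.001]
force: [-1.7, -2.2, 3.8]
gripper_width: -0.0
gripper_force: 1.8
```

Plate 3 gives: 2.3 mm at 3.8 N, so this is the push. Pressing it home.

Call:
{"name": "arm_command", "arguments": {
  "plan": "0 0 0 1.5 0 0 0;0 0 0 1.5 0 0 0;0 0 0 0.5 0 0 0;0 0 0 0 0 0 0;0 0 0 0 0 0 0"
}}

```text
clock: 6.05
eef_pos: [0.5094, 0.0515, 0.043]
eef_rot: [0.987, 0.163, -0.001, 0.001]
force: [-3.3, -4.1, 11.3]
gripper_width: 0.0002
gripper_force: 5.6
```

Call:
{"name": "arm_command", "arguments": {
  "plan": "0 0 0 0.3 0 0 0;0 0 0 0 0 0 0;0 0 0 0 0 0 0;0 0 0 0 0 0 0;0 0 0 0 0 0 0"
}}

```text
clock: 6.55
eef_pos: [0.5095, 0.0515, 0.043]
eef_rot: [0.987, 0.163, -0.001, 0.001]
force: [-4.5, -3.9, 14.1]
gripper_width: 0.0001
gripper_force: 6.7
```

Run:
```python
from h import *
for _ in range(2):
    snap("scene","end"); s=manip.read_state();print(s["clock"],np.round(s["eef_pos"],4),np.round(s["force"],1))
```

```text
6.6 [0.5095 0.0515 0.043 ] [-4.1 -4.8 12.5]
6.65 [0.5095 0.0515 0.043 ] [-4.7 -4.1 13.6]
```

View pics/end.png

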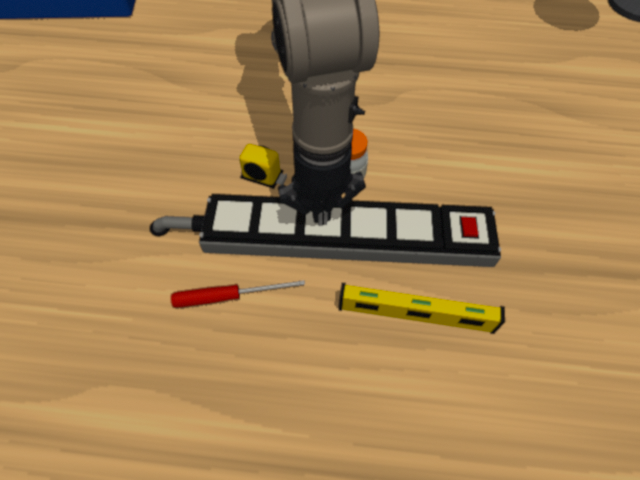

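The scene view shows the fingertip on plate 3 at (322,217). The switch and the loose items look undisturbed. Force is steady at about 13 N with the push 5 mm in, so I'm handing in.

```bash
python3 -c "
from station import manip
print(manip.close_job())"
```

```text
the job is handed in; nothing more can be done
None
```

Plate 3 is the door push (plates 1 and 2 were solid blanks; 4 and 5 weren't tested): I handed in at about 6.7 s with it held 5 mm in, fully home, at about 13 N, and the main switch and loose items looked untouched in the last picture.

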